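# Lever open the parts case and hold out the ball tray

### The arm

A 6-joint arm with a two-finger parallel gripper is mounted at the origin on the work surface. World frame = base frame: x ahead of the robot, y to its left, z up, the work surface at z = 0. Lengths are in m, angles in degrees, forces in N, time in s.
With the tool pointing down it reaches from about 0.35 to 0.875 m from the base axis. Payload 4.2 kg.
Tool frame: the origin (TCP) lies at the very end of the fingers, on their centre line; the grasp point (between the pads) lies 19 mm behind it; z points along the fingers, y is the line along which they close (so a half turn about z gives the same grasp; the last joint's range is limited). The gripper opens to 87 mm and grips with 3 to 60 N. Pads are 19 mm wide; open, the fingers measure 117 mm over their backs; the gripper's body (75 mm by 190 mm) begins 51 mm behind the grasp point.
Start: joints at [90.848, 22.042, 0.453, 0, -68.411, -14.817], TCP at [0.151, 0.607, 0.223] pointing down, gripper open.
Joint ranges: [-179.83, 179.83], [-69.29, 118.12], [-61.27, 80.66], [-181.25, 117.63], [-171.15, -9.14], [-177.46, 177.46]. Speed limits (degrees/s): [159.86, 159.86, 180, 180, 180, 180].

### API

Orientations are given as a 3x3 rotation matrix whose columns are the frame's x, y, z axes.
In Python, from station import sense, cams, r gives the robot as it stands. The module is installed in compiled form; this text tells all that it offers.
- The arm moves only by the tool step_arm, never from a script. Its argument "targets" is text: rows parted by semicolons, each of 4 numbers parted by spaces: the shift along the tool's x, y, z in cm, then the turn about the tool's z in degrees. In form: x y z turn; .... A call has 1 to 12 rows; each row shifts and turns the commanded pose from where the row before left it, along the tool's axes as they then stand; what a row does not reach is not made up. A row lasts 1/12 s, in which the tool goes at most 41.7 mm and 7.16 degrees, less where a joint would pass 70% of its speed; a pose out of reach is approached as far as the arm can. A call with a gripper value outside its range is refused whole. "claw" is the finger opening in cm, from 0 to 8.7, set as the call begins (left out, the last holds). The fingers move at their own pace and stop on an object; the grip force is fixed at half the most. Time passes only in rows, so rows that do not move let the fingers close. It gives the time, the measured TCP pose, the force, the opening and the grip force at its end, in the units of the state.
- sense(): the state, without advancing time (a new reading comes with each control period).
- cams.capture(name): name is "scene" or "top" or "wrist"; returns a dict with "frame" (420x560x3 uint8, blue, green, red), "vertical_fov" (degrees; the focal length in pixels is half the picture's height over the tangent of half this angle, whatever the lens; pixels are square), "cx", "cy" (the principal point, pixels), "eye" and "rotation" of the camera in the world; the wrist camera has in their place "tool_from_camera" (4x4, takes a point from camera to tool coordinates, whose origin is the TCP and whose axes are the flange's). Camera axes: x right, y down, z forward; pixel columns grow to the right and rows downward; lengths in m; the calibration is good to about 2 mm. The wrist camera is an equidistant fisheye: a pixel r from the principal point sees the ray r / f radians off the axis. A picture is of the moment at which its call begins: read the wrist's pose just before it. There is no depth.
- r.finish_job(): hands the job in; it is judged then, once.
The state is a dict: "time_s": time; "joints": joint angles; "joint_velocities": joint speeds; "effort": joint torques, N m; "tcp_pos": TCP position; "ee_rot": TCP orientation; "wrist_force": force on the tool from outside, world axes, zero at the start; "moment": the same for the moment, N m; "gripper_width": opening from 0.0 (shut) to 1.0 (fully open); "gripper_force": force on a finger pad.
Only numpy, scipy, OpenCV 4.12 (cv2) and the standard library are available. Lean on these libraries where they do the work, as an engineer would, in place of code of your own. Each camera call takes 0.05 s, during which the arm holds its last target. There are 200 camera calls.

### The job

Use the scraper, not the fingers, to lever up the lid of the parts case, swing the lid open until it stands upright or further, and lay the scraper down flat on the desk. Then lift the small tray out of the case by its upright fin, keeping it level so that the loose steel ball stays in its pocket, and carry it over the middle of the turntable. Finish while still holding the tray there, level and still, about 10 cm above the turntable, with the lid left open and the bottle, jar and cup undisturbed.

Things in the scene. Friction and masses are not known exactly. Their poses are not given: they have to be found in the camera images.
- case: Fixed open plywood case, 130 (x) by 210 (y) by 74 mm high, walls and floor 5 mm thick, screwed to the desk, covered by the lid. Origin: centre of its underside on the desk; its x axis points from the front (lip side) to the hinge side, z up.
- lid: Clear plastic lid on the case, 130 by 210 by 5 mm, dark edges, 80 g. Closed, its flat underside lies on the case rim, 74 mm above the desk. Origin at the middle of the hinge line on the far rim, underside level; the lid extends along its own -x. A dark steel lip, 90 mm wide, 5 mm thick, sticks out 12 mm at the middle of the front, open underneath: a blade goes under it from the front.
- lid_hinge (a joint): Lid angle in rad: 0 closed, 1.57 upright, 1.9 stop. The hinge line runs along the case's y axis. No latch; the hinge is stiff (0.08 N m of friction), so the lid stays where it is left; about 1 N at the lip lifts it.
- lid_lip (a point): Middle of the front edge of the lip, at its underside; 142 mm from the hinge line.
- case_hinge (a point): Middle of the hinge line: 65 mm along the case's +x from its centre, 74 mm above the desk.
- scraper: Scraper lying on the desk, 185 mm long, 90 g: wooden handle 110 mm long (from 75 mm behind to 35 mm ahead of the origin), 18 mm wide, 22 mm high; steel blade 75 by 26 by 2.5 mm, its mid-plane 11 mm above the handle's underside. Origin: underside of the handle at the balance point; its x axis points to the blade tip.
- scraper_tip (a point): Middle of the blade's tip, 110 mm ahead of the scraper's origin and 11 mm above its underside.
- tray: Loose dark plastic tray lying in the case (seen through the lid) on the case floor 5 mm above the desk, about 130 g: plate 60 (x) by 150 (y) by 9 mm thick; in its middle an upright fin 30 mm (x) wide, 12 mm (y) thick, from the plate up to 65 mm above the underside, to be gripped across its 12 mm. Origin: centre of the underside, z up.
- tray_fin_top (a point): Middle of the fin's top edge, 65 mm above the tray's underside.
- tray_pocket (a point): Where the ball's centre is when seated: on the tray's +y side, 55 mm from the fin, 17 mm above the underside. The pocket is a round recess 18 mm wide and 3 mm deep in the plate.
- ball_center (a point): Centre of the loose steel ball, 22 mm in diameter, 44 g, sitting in the tray's pocket; it rolls out if the tray is tipped by about 30 degrees or jerked.
- turntable: Fixed round metal modelling turntable, 140 mm in diameter, 25 mm high; origin at the centre of its underside on the desk. It may stand left or right, with the scraper on the other side.
- glue: White glue bottle with a blue cap, 56 mm in diameter, 150 mm high, bystander. Origin: centre of the underside.
- paint: White paint jar with a yellow lid, 54 mm in diameter, 100 mm high, bystander. Origin: centre of the underside.
- cup: Brown paper cup, 72 mm wide at the rim, 90 mm high, bystander. Origin: centre of the underside.

How it is judged (in metres and radians):
On the way, in this order (a step that is already met when the one before it is completed fails the run):
1. the scraper blade has levered the lid up by at least 0.3 rad (contact between scraper and lid) (value of joint lid_hinge above 0.3 rad and contact force between scraper and lid above 0.05 N), for 0.05 s.
2. the lid stands open (at least 1.35 rad) and the scraper lies flat on the desk, let go (value of joint lid_hinge above 1.35 rad and contact force between the fingers and scraper below 0.05 N and height (world z) of scraper below 0.012 m and angle between scraper's own z axis and vertical below 0.25 rad and linear speed of scraper below 0.05 m/s), for 0.2 s.
3. the tray is lifted clear of the case rim (height (world z) of tray above 0.076 m and contact force between the fingers and tray above 0.5 N), for 0.1 s.
At the end, for the whole second after the job is handed in: Gripper holds the tray, centre within 35 mm of the turntable axis, underside 85-165 mm above the desk, tilt under 0.12 rad, still (under 30 mm/s), touching neither case nor turntable, ball in its pocket; lid open over 1.2 rad; scraper flat and still on the desk (horizontal distance between tray and turntable below 0.035 m and height (world z) of tray between 0.085 and 0.165 m and angle between tray's own z axis and vertical below 0.12 rad and linear speed of tray below 0.03 m/s and angular speed of tray below 0.3 rad/s and contact force between the fingers and tray above 0.5 N and contact force between tray and case below 0.05 N and contact force between tray and turntable below 0.05 N and distance between ball_center and tray_pocket below 0.012 m and value of joint lid_hinge above 1.2 rad and height (world z) of scraper below 0.012 m and angle between scraper's own z axis and vertical below 0.25 rad and linear speed of scraper below 0.05 m/s); the arm keeps its last pose, push and grip.
It fails at once if the bare fingers touch the lid before the scraper has levered it up (contact force between the fingers and lid above 0.5 N and value of joint lid_hinge below 0.25 rad).
It fails at once if the ball leaves its pocket (distance between ball_center and tray_pocket above 0.015 m).
It fails at once if the tray is tipped more than 20 degrees (angle between tray's own z axis and vertical above 0.35 rad).
It fails at once if the glue bottle, paint jar or paper cup is pushed away (30 mm) or tipped (distance of any of glue, paint, cup from where it was at the start of the episode above 0.03 m or angle between any of glue, paint, cup's own z axis and vertical above 0.3 rad).
It also fails if it takes over 72 s, if anything falls off the work surface, if the arm or the gripper's body presses on something with over 40 N, if the wrist force passes 120 N, or if a joint passes its speed limit or range.

## Working session

There is one attempt and no reset: what is moved stays moved. The work goes in short steps, Python scripts to look and compute and a tool call to move; the robot and the scene stay as the last step left them, time stands still between calls to the robot, and variables do not carry over. Pictures are saved under pics/ and viewed, at most 12 in all, crops included, and the job is handed in when it is done.

Besides the shell and the picture viewer there is one more tool, called after "Request:" by a JSON object that holds its "op" and its "data", one argument or row to a line. step_arm: Moves the arm, as the interface text tells. Its arguments: {"type":"object","properties":{"targets":{"type":"string"},"claw":{"type":"number"}},"required":["targets"]}

```bash
mkdir -p pics; cat > h.py <<'E'
import numpy as np, cv2
from station import sense, cams, r
def cap(n,f=None):
    s=sense(); c=cams.capture(n); c['s']=s
    if f: cv2.imwrite('pics/'+f,c['frame'])
    return c
def ray(c,u,v):
    f=c['frame'].shape[0]/2/np.tan(np.radians(c['vertical_fov'])/2)
    x,y=u-c['cx'],v-c['cy']
    if 'eye' in c:
        return np.array(c['eye']),np.array(c['rotation'])@np.array([x/f,y/f,1])
    q=np.hypot(x,y);t=q/f
    d=np.array([np.sin(t)*x/max(q,1e-9),np.sin(t)*y/max(q,1e-9),np.cos(t)])
    T=np.array(c['tool_from_camera']);R=np.array(c['s']['ee_rot']);p=np.array(c['s']['tcp_pos'])
    return p+R@T[:3,3],R@T[:3,:3]@d
def hit(c,u,v,z):
    e,d=ray(c,u,v); return e+d*(z-e[2])/d[2]
E
python3 - <<'E'
from h import *
a=cap('scene','s0.png');b=cap('top','t0.png')
print(a['eye'],b['eye'],b['rotation'],b['vertical_fov'],a['vertical_fov'],sense())
E
```

```text
[ 0.83042354 -0.36944479  0.90038074] [0.29726488 0.07934518 1.43908615] [[-0.03011706 -0.97931268  0.20009905]
 [-0.99952553  0.02821367 -0.01235771]
 [ 0.00645654 -0.20037628 -0.97969774]] 45.247359151718975 56.436512020898874 {'time_s': 0.1, 'joints': array([ 9.08483109e+01,  2.20868751e+01,  3.88566090e-01, -2.54108542e-02,
       -6.84107039e+01, -1.48141926e+01]), 'joint_velocities': array([-0.00850021, -0.11216742,  0.18365591,  0.07172547, -0.08715152,
        0.01361745]), 'effort': array([-1.76054564e-04, -3.91695499e+01,  1.87932694e+01,  4.23201934e+00,
        1.34065695e-02, -7.27449537e-05]), 'tcp_pos': array([0.15071797, 0.60601047, 0.22156981]), 'ee_rot': array([[ 9.70400138e-01, -2.41502432e-01, -3.84175493e-04],
       [-2.41502721e-01, -9.70398265e-01, -1.90849673e-03],
       [ 8.81033691e-05,  1.94478491e-03, -9.99998105e-01]]), 'wrist_force': array([-0.55104971, -0.00352205, -0.41266031]), 'moment': array([-0.00859036,  0.02882637,  0.0024225 ]), 'gripper_force': 0.0, 'gripper_width': 0.9987013087921492}
```

View pics/t0.png

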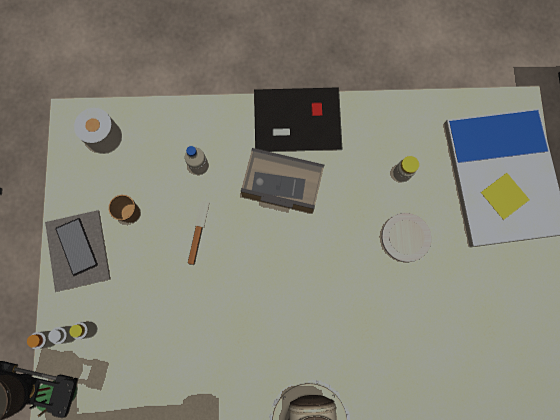

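View pics/s0.png

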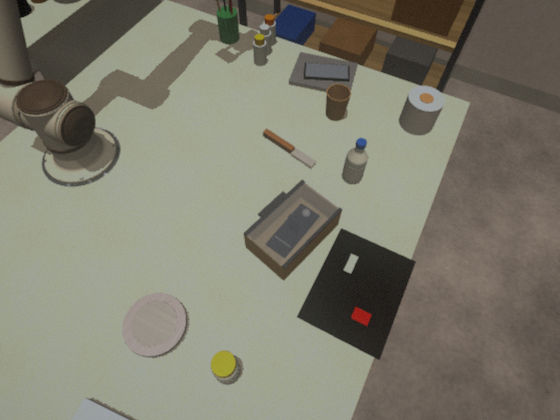

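The top view shows the case at about (283,180), the scraper handle at (195,245) with its tip at (209,203), and the turntable at (407,237). The glue is at (196,158), the cup at (122,208) and the jar at (407,168). The scene view agrees with this layout.

```bash
python3 - <<'E'
from h import *
b=cap('top');im=b['frame'];hsv=cv2.cvtColor(im,cv2.COLOR_BGR2HSV)
H,S,V=cv2.split(hsv)
# scraper handle
m=((H<20)&(S>120)&(V>80)).astype(np.uint8)*255; m[:, :170]=0; m[:,230:]=0; m[:190]=0;m[280:]=0
p=cv2.findNonZero(m)
P=np.array([hit(b,u,v,.02)[:2] for u,v in p[:,0]])
rc=cv2.minAreaRect((P*1000).astype(np.float32)); c=np.mean(P,0); w=np.linalg.svd(P-c)[2][0]
print('handle',len(P),rc,c,w*np.sign(w[0]),np.degrees(np.arctan2(w[1],w[0])))
t=(P-c)@(w*np.sign(w[0])); print('ext',t.min(),t.max())
print('tip est',hit(b,209,203,.011))
# coarse things
for n,u,v,z in [('turn',407,237,.025),('glue cap',191,151,.15),('jar lid',410,164,.1),('cup',122,207,.09),('lid c',283,180,.077)]: print(n,hit(b,u,v,z).round(3))
crop=cv2.resize(im[135:225,225:340],None,fx=6,fy=6,interpolation=cv2.INTER_CUBIC); cv2.imwrite('pics/c1.png',crop)
E
```

```text
handle 225 ((483.75469970703125, 305.3580017089844), (16.551759719848633, 107.40065002441406), 77.55023193359375) [0.48323973 0.30545024] [ 0.97694764 -0.21347907] 167.67368685065236
ext -0.05317093989132096 0.05422540951123915
tip est [0.60446499 0.26463423 0.011     ]
turn [ 0.487 -0.297  0.025]
glue cap [0.718 0.294 0.15 ]
jar lid [ 0.68  -0.302  0.1  ]
cup [0.583 0.491 0.09 ]
lid c [0.65  0.05  0.077]
```

View pics/c1.png

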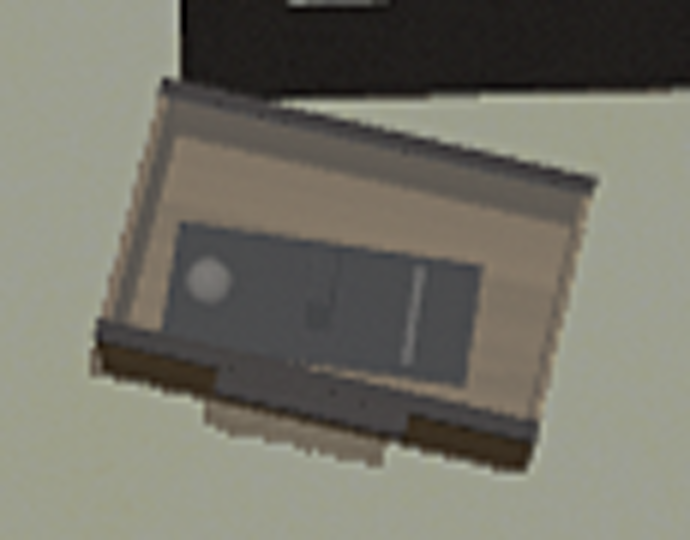

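The crop shows the lid-top corners at (165,80), (597,182), (538,425) and (98,322). The lip runs from about (215,370) to (405,410), the tray fin is at about (320,300), and the ball is at (208,280).

```bash
python3 - <<'E'
from h import *
b=cap('top')
g=lambda x,y,z:hit(b,(x+.5)/6-.5+225,(y+.5)/6-.5+135,z)
C=[g(*q,.079) for q in [(165,80),(597,182),(538,425),(98,322)]]
for i in range(4): print(C[i].round(4),np.linalg.norm(C[i]-C[(i+1)%4]).round(4))
yl=(C[0]-C[1]+C[3]-C[2]);xl=(C[0]-C[3]+C[1]-C[2])
print('ang y',np.degrees(np.arctan2(-yl[0],yl[1])),'ang x',np.degrees(np.arctan2(xl[1],xl[0])),'centre',np.mean(C,0))
print('tray',[g(*q,.014).round(4) for q in [(180,223),(483,266),(463,386),(163,330)]],'ball',g(208,280,.022),'turn',hit(b,407,237,.025))
s=sense();print(s['tcp_pos'])
# scraper blade/handle line fit
R=s['ee_rot'];d=np.array([.503,.301,.2])-s['tcp_pos'];print('move cm tool',(R.T@d*100).round(2))
E
```

```text
[0.7452 0.1341 0.079 ] 0.2083
[ 0.6897 -0.0667  0.079 ] 0.1196
[ 0.5747 -0.034   0.079 ] 0.2085
[0.6291 0.1673 0.079 ] 0.1207
ang y -15.289674171767725 ang x -15.908827472529184 centre [0.65968998 0.0501859  0.079     ]
tray [array([0.6935, 0.1308, 0.014 ]), array([ 0.6677, -0.0161,  0.014 ]), array([ 0.6082, -0.004 ,  0.014 ]), array([0.6401, 0.1401, 0.014 ])] ball [0.66238381 0.11757559 0.022     ] turn [ 0.48682563 -0.29732304  0.025     ]
[0.15077611 0.60616738 0.22188809]
move cm tool [41.55 21.11  2.22]
```

Request:
{"op": "step_arm", "data": {
  "targets": "3.4 1.7 0;3.5 1.8 0 0;3.5 1.8 0 0;3.5 1.8 0 0",
  "claw": 5
}}

```text
$.targets[0]: bad value
```

Request:
{"op": "step_arm", "data": {
  "targets": "3.4 1.7 0 0;3.5 1.8 0 0;3.5 1.8 0 0;3.5 1.8 0 0;3.5 1.8 0 0;3.5 1.8 0 0;3.5 1.8 0 0;3.5 1.8 0 0;3.5 1.8 0 0;3.5 1.8 0 0;3.5 1.8 0 0;0 0 0 0",
  "claw": 5
}}

```text
time_s: 1.2
tcp_pos: [0.4796, 0.3184, 0.2222]
ee_rot: [[0.969, -0.248, 0.0], [-0.248, -0.969, -0.001], [0.001, 0.001, -1.0]]
wrist_force: [-0.2, 0.5, 0.7]
gripper_width: 0.574
gripper_force: 0.0
```

```bash
python3 - <<'E'
from h import *
w=cap('wrist','w1.png');s=w['s'];print(s['tcp_pos'],s['ee_rot'][:,0],s['gripper_width'],w['vertical_fov'],w['tool_from_camera'])
E
```

```text
[0.47956355 0.31841101 0.22220048] [ 9.68798657e-01 -2.47848447e-01  5.57214738e-04] 0.5740892268525202 65.70646984690485 [[ 8.81420113e-04 -9.69708305e-01 -2.44264256e-01  6.59696591e-02]
 [ 9.99999611e-01  8.46647527e-04  2.47349461e-04  6.20680048e-04]
 [-3.30510983e-05 -2.44264379e-01  9.69708674e-01 -1.62237190e-01]
 [ 0.00000000e+00  0.00000000e+00  0.00000000e+00  1.00000000e+00]]
```

View pics/w1.png

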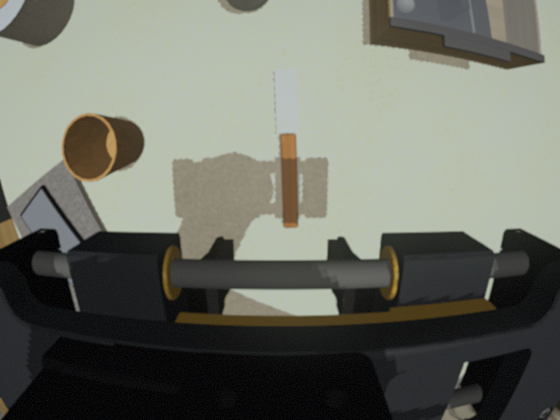

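The wrist view shows the handle running from (290,227) to (288,134) and the blade tip at (285,69). The case's front lip is at upper right.

```bash
python3 - <<'E'
from h import *
w=cap('wrist');im=w['frame'];s=w['s'];H,S,V=cv2.split(cv2.cvtColor(im,cv2.COLOR_BGR2HSV))
m=((H<20)&(S>110)&(V>60)).astype(np.uint8); m[:,:265]=0;m[:,310:]=0;m[:110]=0;m[232:]=0
P=np.array([hit(w,u,v,.021)[:2] for u,v in cv2.findNonZero(m)[:,0]]);c=P.mean(0);d=np.linalg.svd(P-c)[2][0];d*=np.sign(d[0]);t=(P-c)@d
print(len(P),c,d,np.degrees(np.arctan2(d[1],d[0])),t.min(),t.max())
b0=im[100,280:292].mean();print(im[60:76,285].mean(1).astype(int))
tip=hit(w,285.5,69,.012);br=hit(w,288,134,.011);print('tip',tip,'ang handle-end->tip',[np.degrees(np.arctan2(*(tip-hit(w,290,227,.02))[[1,0]]))])
mid=c+d*((t.min()+t.max())/2); org=mid+.02*d; print('org',org,'tip dist',(tip[:2]-org)@d,'lat',np.cross(d,tip[:2]-org))
R=s['ee_rot'];print('tool move',R.T@(np.array([*org,.004])-s['tcp_pos'])*100)
for n,u,v,z in [('lipL',443,42,.074),('lipR',510,62,.074)]: print(n,hit(w,u,v,z))
E
```

```text
1242 [0.48621499 0.30535727] [ 0.97710529 -0.21275634] -12.283929822917825 -0.05464226681466774 0.051597777536942745
[185 185 185 184 183 183 185 186 187 189 187 188 188 188 189 188]
tip [0.60805056 0.27987719 0.012     ] ang handle-end->tip [np.float64(-12.511040435800098)]
org [0.5042697  0.30142602] tip dist 0.10598946863852167 lat 0.001024567426454754
tool move [ 3.01912054  1.13636449 21.80549568]
lipL [0.59789324 0.1149197  0.074     ]
lipR [0.56932702 0.0267644  0.074     ]<stdin>:8: DeprecationWarning: Arrays of 2-dimensional vectors are deprecated. Use arrays of 3-dimensional vectors instead. (deprecated in NumPy 2.0)
```

Request:
{"op": "step_arm", "data": {
  "targets": "3 1.1 0 -2;0 0 3 0;0 0 3 0;0 0 3 0;0 0 3 0;0 0 3 0;0 0 2.5 0;0 0 2 0;0 0 1.3 0;0 0 0.6 0;0 0 0.3 0;0 0 0 0"
}}

```text
time_s: 2.3
tcp_pos: [0.502, 0.3055, 0.0055]
ee_rot: [[0.979, -0.206, -0.0], [-0.206, -0.979, -0.0], [-0.0, 0.0, -1.0]]
wrist_force: [-0.1, 0.3, -0.4]
gripper_width: 0.575
gripper_force: 0.0
```

Request:
{"op": "step_arm", "data": {
  "targets": "0 0 0 0;0 0 0 0;0 0 0 0;0 0 0 0;0 0 0 0;0 0 0 0;0 0 0 0;0 0 0 0",
  "claw": 0
}}

```text
time_s: 2.97
tcp_pos: [0.5024, 0.3045, 0.0058]
ee_rot: [[0.978, -0.207, -0.0], [-0.207, -0.978, -0.0], [-0.0, 0.0, -1.0]]
wrist_force: [-1.6, -1.6, 3.2]
gripper_width: 0.204
gripper_force: 30.0
```

Request:
{"op": "step_arm", "data": {
  "targets": "0 0 -1 0;0 0 -2 0;0 0 -2.6 0;-0.4 2 0 0;-0.4 2.5 0 0;-0.4 2.5 0 0;-0.4 2.5 0 0;-0.4 2.5 0 0;-0.4 2.5 0 0;-0.4 2.6 0 0;-0.4 2 0 0;0 1 0 3.5"
}}

```text
time_s: 3.97
tcp_pos: [0.4274, 0.1125, 0.0618]
ee_rot: [[0.963, -0.269, -0.002], [-0.269, -0.963, -0.0], [-0.001, 0.001, -1.0]]
wrist_force: [-0.4, 0.7, -1.0]
gripper_width: 0.201
gripper_force: 30.0
```

Request:
{"op": "step_arm", "data": {
  "targets": "0 0 0 0;0 0 0 0;0 0 0 0"
}}

```text
time_s: 4.22
tcp_pos: [0.4302, 0.1155, 0.062]
ee_rot: [[0.964, -0.266, 0.002], [-0.266, -0.964, 0.001], [0.001, -0.001, -1.0]]
wrist_force: [1.0, -0.1, -0.2]
gripper_width: 0.205
gripper_force: 30.0
```

```bash
python3 - <<'E'
from h import *
w=cap('wrist','w2.png');s=w['s'];print(s['tcp_pos'],s['ee_rot'][:,0])
E
```

```text
[0.43024146 0.11549637 0.06204594] [ 0.96409683 -0.26554795  0.00125843]
```

View pics/w2.png

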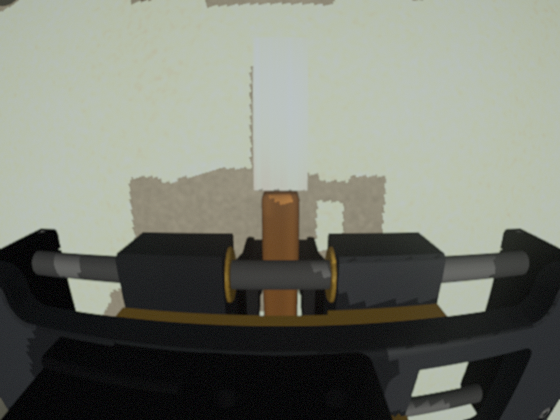

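The blade tip is at (280,40) and the scraper sits straight in the grip. The case is not in view yet, so I'll advance 3 cm to see the blade and lip together.

Request:
{"op": "step_arm", "data": {
  "targets": "1 0 0 0;1 0 0 0;1 0 0 0;0 0 0 0;0 0 0 0"
}}

```text
time_s: 4.68
tcp_pos: [0.459, 0.1066, 0.0612]
ee_rot: [[0.963, -0.268, -0.0], [-0.268, -0.963, -0.0], [-0.0, 0.0, -1.0]]
wrist_force: [0.1, -1.1, -1.3]
gripper_width: 0.203
gripper_force: 30.0
```

```bash
python3 - <<'E'
from h import *
w=cap('wrist');b=cap('scene');s=w['s'];print(s['tcp_pos'],s['ee_rot'][:,0])
print('tip',hit(w,280,40,.068), ((hit(w,280,40,.068)-s['tcp_pos'])@s['ee_rot']))
t=cv2.resize(w['frame'][:130,130:430],None,fx=2,fy=2); u=cv2.resize(b['frame'][165:285,190:390],None,fx=3,fy=2.8)
cv2.imwrite('pics/w3.png',np.vstack([t,u]))
E
```

```text
[0.45903387 0.10656233 0.06119923] [ 9.63453996e-01 -2.67873645e-01 -3.29521497e-04]
tip [0.56475209 0.07661076 0.068     ] [ 0.10987564  0.00053947 -0.00683685]
```

View pics/w3.png

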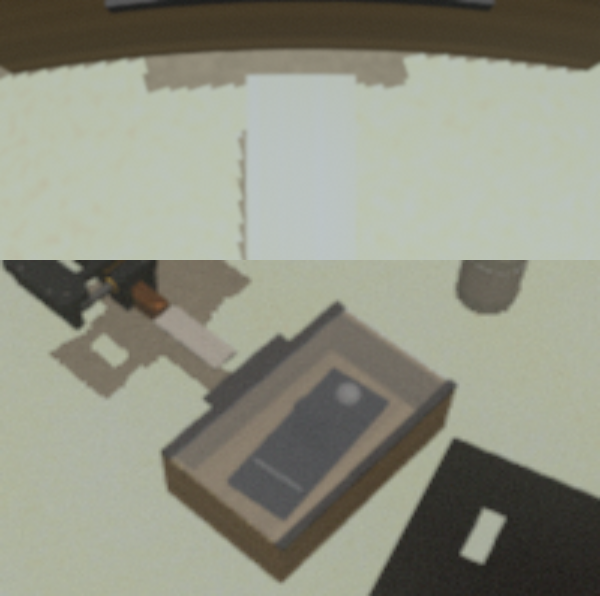

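The lip's lower edge is at rows 5–6, columns 183–376, centred on the blade, and the blade tip is at (280,37). Alignment looks good.

```bash
python3 - <<'E'
from h import *
w=cap('wrist');s=w['s']
print(w['frame'][0:12,270].astype(int).sum(1))
for u,v in [(183,5.5),(280,4.5),(376,5.5)]:
  q=hit(w,u,v,.074); print(q,(q-s['tcp_pos'])@s['ee_rot'])
q=hit(w,280,37.5,.067);print('tip',q,(q-s['tcp_pos'])@s['ee_rot'])
E
```

```text
[161 170 171 167 166 168 166 168 168 172 172 171]
[0.59455715 0.11608602 0.074     ] [ 0.128924   -0.04580109 -0.01291911]
[0.57974623 0.07211814 0.074     ] [ 0.12640561  0.00052596 -0.01288747]
[0.5699474  0.02728323 0.074     ] [ 0.12894869  0.04634864 -0.01286019]
tip [0.56532276 0.07610282 0.067     ] [ 0.11144746  0.0005375  -0.00587548]
```

Request:
{"op": "step_arm", "data": {
  "targets": "0.8 0 0 0;0.8 0 0 0;0.8 0 0 0;0 0 0 0;0 0 0 0;0 0 -0.3 0;0 0 -0.3 0;0 0 0 0"
}}

```text
time_s: 5.5
tcp_pos: [0.4813, 0.1004, 0.0681]
ee_rot: [[0.964, -0.267, 0.0], [-0.267, -0.964, 0.0], [0.0, -0.0, -1.0]]
wrist_force: [-0.5, 0.1, -1.7]
gripper_width: 0.203
gripper_force: 30.0
```

Request:
{"op": "step_arm", "data": {
  "targets": "0.1 0 -0.6 0;0.1 0 -0.7 0;0.2 0 -0.6 0;0.2 0 -0.7 0;0.3 0 -0.9 0;0.4 0 -0.9 0;0.5 0 -0.8 0;0.5 0 -0.9 0;0 0 0 0;0 0 0 0"
}}

```text
time_s: 6.33
tcp_pos: [0.5046, 0.0944, 0.1294]
ee_rot: [[0.964, -0.267, 0.002], [-0.267, -0.964, 0.001], [0.002, -0.002, -1.0]]
wrist_force: [0.5, -0.3, -0.7]
gripper_width: 0.203
gripper_force: 30.0
```

```bash
python3 - <<'E'
from h import *
a=cap('scene');w=cap('wrist');print(w['s']['tcp_pos'],w['s']['wrist_force'])
t=cv2.resize(w['frame'][:200],None,fx=1,fy=1); u=cv2.resize(a['frame'][110:285,190:390],(560,390))
cv2.imwrite('pics/w4.png',np.vstack([t,u]))
E
```

```text
[0.50393555 0.09421593 0.12880418] [-0.91658565  0.67857752 -0.36048264]
```

View pics/w4.png

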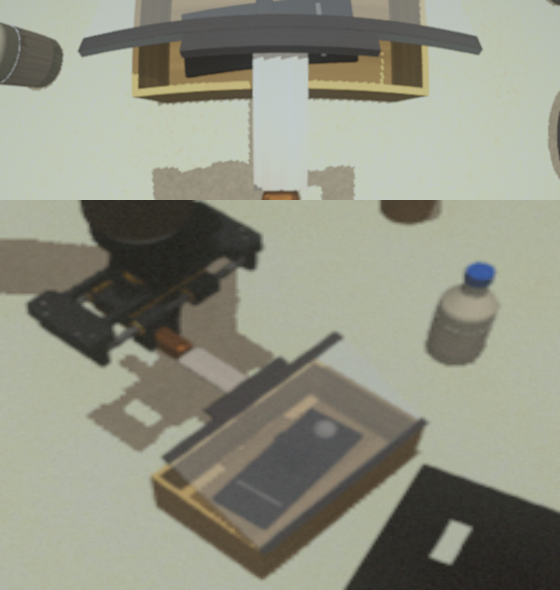

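The lid is lifting on the blade and the scraper is still level. I'll continue along the arc.

Request:
{"op": "step_arm", "data": {
  "targets": "0.6 0 -0.7 0;0.6 0 -0.8 0;0.7 0 -0.6 0;0.7 0 -0.6 0;0.8 0 -0.5 0;0.8 0 -0.4 0;0.8 0 -0.3 0;0.9 0 -0.3 0;0.8 0 -0.2 0;0.9 0 -0.2 0;0.8 0 -0.1 0;0.9 0 0 0"
}}

```text
time_s: 7.43
tcp_pos: [0.5942, 0.0692, 0.1757]
ee_rot: [[0.964, -0.267, 0.0], [-0.267, -0.964, 0.0], [0.0, -0.0, -1.0]]
wrist_force: [-0.4, -0.3, -0.3]
gripper_width: 0.205
gripper_force: 30.0
```

Request:
{"op": "step_arm", "data": {
  "targets": "0.8 0 0 0;0.8 0 0.1 0;0.8 0 0.1 0;0.8 0 0.1 0;0.8 0 0.1 0;0 0 0 0;0 0 0 0"
}}

```text
time_s: 8.02
tcp_pos: [0.6321, 0.0585, 0.1711]
ee_rot: [[0.964, -0.267, -0.0], [-0.267, -0.964, -0.0], [-0.0, 0.0, -1.0]]
wrist_force: [0.4, -0.6, -0.6]
gripper_width: 0.207
gripper_force: 30.0
```

```bash
python3 - <<'E'
from h import *
a=cap('scene');w=cap('wrist');print(w['s']['tcp_pos'],w['s']['wrist_force'])
t=w['frame'][:200]; u=cv2.resize(a['frame'][90:285,190:390],(560,390))
cv2.imwrite('pics/w5.png',np.vstack([t,u]))
E
```

```text
[0.63180749 0.0586046  0.17123969] [ 0.05312187  0.12687467 -0.89760864]
```

View pics/w5.png

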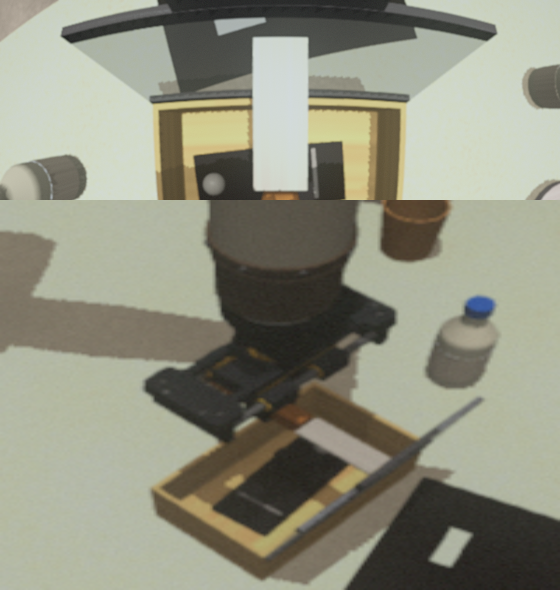

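The lid stands past upright. Next I'll back the scraper out and lay it down.

Request:
{"op": "step_arm", "data": {
  "targets": "-1 0 0 0;-2 0 0 0;-3 0 0 0;-3 0 0 0;-3 0 0 0;-3 0 0 0;-3 0 0 0;-2 -1 0 0;0 -2 0 0;0 -2 0 0;0 -3 0 0;0 -3 0 0"
}}

```text
time_s: 9.12
tcp_pos: [0.4674, 0.2188, 0.1724]
ee_rot: [[0.964, -0.266, 0.001], [-0.266, -0.964, 0.001], [0.001, -0.001, -1.0]]
wrist_force: [1.1, 0.4, -0.6]
gripper_width: 0.205
gripper_force: 30.0
```

Request:
{"op": "step_arm", "data": {
  "targets": "0 -3 1 0;0 -2 2 0;0 -1 2.5 0;0 0 2.5 0;0 0 2.5 0;0 0 2 0;0 0 1.5 0;0 0 1 0;0 0 0.7 0;0 0 0.3 0;0 0 0 0;0 0 0 0"
}}

```text
time_s: 10.12
tcp_pos: [0.4848, 0.2763, 0.0124]
ee_rot: [[0.964, -0.266, 0.001], [-0.266, -0.964, 0.001], [0.001, -0.001, -1.0]]
wrist_force: [-0.1, 0.2, -0.7]
gripper_width: 0.204
gripper_force: 30.0
```

Request:
{"op": "step_arm", "data": {
  "targets": "0 0 0.3 0;0 0 0.2 0;0 0 0.1 0;0 0 0 0;0 0 0 0"
}}

```text
time_s: 10.53
tcp_pos: [0.4845, 0.276, 0.0059]
ee_rot: [[0.964, -0.267, 0.0], [-0.267, -0.964, 0.0], [0.0, -0.0, -1.0]]
wrist_force: [-1.0, 0.4, 1.9]
gripper_width: 0.201
gripper_force: 30.0
```

Request:
{"op": "step_arm", "data": {
  "targets": "0 0 0 0;0 0 0 0;0 0 0 0;0 0 0 0;0 0 -1 0;0 0 -2 0;0 0 -3 0;0 0 -4 0;0 0 -4 0;0 0 -3 0;0 0 -1 0;0 0 0 0",
  "claw": 4
}}

```text
time_s: 11.53
tcp_pos: [0.4858, 0.2771, 0.19]
ee_rot: [[0.964, -0.266, 0.006], [-0.266, -0.964, 0.006], [0.005, -0.007, -1.0]]
wrist_force: [0.2, 0.1, -0.2]
gripper_width: 0.455
gripper_force: 0.0
```

Request:
{"op": "step_arm", "data": {
  "targets": "1 1.5 -0.5 0;2 2.6 -0.5 0;2 3 -0.5 0;2 3 0 0;2 3 0 0;1.7 2 0 0;1 1 0 0;0 0 0 0;0 0 0 0;0 0 0 0"
}}

```text
time_s: 12.37
tcp_pos: [0.5534, 0.0897, 0.1994]
ee_rot: [[0.964, -0.267, -0.002], [-0.267, -0.964, -0.001], [-0.002, 0.001, -1.0]]
wrist_force: [-0.1, 0.5, 0.0]
gripper_width: 0.458
gripper_force: 0.0
```

```bash
python3 - <<'E'
from h import *
w=cap('wrist','w6.png');s=w['s'];print(s['tcp_pos'],s['ee_rot'][:,0],s['gripper_width'])
E
```

```text
[0.55343154 0.08967102 0.19943504] [ 0.96377885 -0.26669542 -0.00196844] 0.4578544658945397
```

View pics/w6.png

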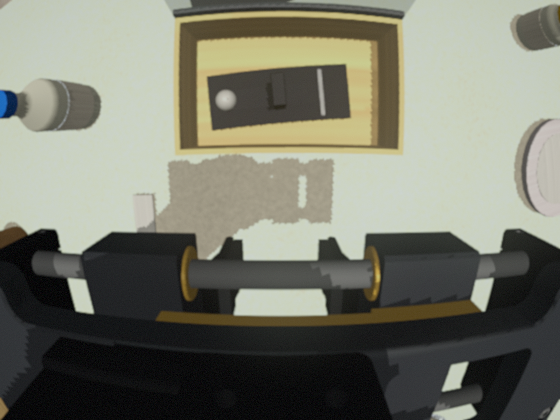

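The tray corners are at (209,75), (346,65), (350,117) and (214,130). The fin is at about (279,90), the ball is seated at (226,100), and the lid is standing.

```bash
python3 - <<'E'
from h import *
w=cap('wrist');im=w['frame'];s=w['s'];g=im.max(2)
m=((g<70)).astype(np.uint8)*255;k=np.zeros_like(m);k[60:136,200:360]=1;m*=k
m=cv2.morphologyEx(m,cv2.MORPH_CLOSE,np.ones((5,5)))
n,l,st,ce=cv2.connectedComponentsWithStats(m);i=1+np.argmax(st[1:,4]);print(st[i])
P=np.array([hit(w,u,v,.014)[:2]*1000 for u,v in cv2.findNonZero((l==i).astype(np.uint8))[:,0]],np.float32);print(cv2.minAreaRect(P))
C=np.array([hit(w,u,v,.014) for u,v in [(209,75),(346,65),(350,117),(214,130)]]);c=C.mean(0)
d=C[0]-C[1]+C[3]-C[2];print(c,[np.linalg.norm(C[j]-C[j-1]) for j in range(4)],'yaw',np.degrees(np.arctan2(-d[0],d[1])))
print('ball',hit(w,226,100,.022))
for q in [(272,73),(285,73),(272,100),(285,100)]: print('fintop?',hit(w,*q,.07))
print('fin px bright',im[68:112,279].max(1))
print('move',s['ee_rot'].T@(np.array([c[0],c[1],.042])-s['tcp_pos'])*100)
E
```

```text
[ 209   66  136   63 4188]
((652.645263671875, 63.40386962890625), (144.9781951904297, 56.02467346191406), 79.86221313476562)
[0.65265594 0.06237524 0.014     ] [np.float64(0.060736019334194355), np.float64(0.14702517147262756), np.float64(0.05732843905366329), np.float64(0.14659785891723684)] yaw -10.453997486815904
ball [0.66241596 0.11756565 0.022     ]
fintop? [0.66807879 0.06519378 0.07      ]
fintop? [0.66501594 0.05410873 0.07      ]
fintop? [0.6442854  0.07173294 0.07      ]
fintop? [0.64122604 0.06065102 0.07      ]
fin px bright [120  72  68  68  65  69  71  72  73  72  72  73  73  72  72  72  73  72
  72  72  70  72  71  72  70  72  73  71  74  71  72  72  72  71  72  72
  65  52  42  41  47  58  67  70]
move [10.31592664  0.02034212 15.76148025]
```

Request:
{"op": "step_arm", "data": {
  "targets": "1.3 0 0 -2;3 0 0 -3.2;3 0 0 0;2 0 0 0;1 0 0 0;0 0 1 0;0 0 2 0;0 0 3 0;0 0 3 0;0 0 2 0;0 0 0 0;0 0 0 0"
}}

```text
time_s: 13.47
tcp_pos: [0.6535, 0.0688, 0.0894]
ee_rot: [[0.984, -0.177, -0.003], [-0.177, -0.984, -0.001], [-0.003, 0.002, -1.0]]
wrist_force: [0.1, -0.9, 0.1]
gripper_width: 0.462
gripper_force: 0.0
```

Request:
{"op": "step_arm", "data": {
  "targets": "0 0.6 0 0;0 0 1 0;0 0 1.5 0;0 0 1.3 0;0 0 1 0;0 0 0.5 0;0 0 0 0;0 0 0 0;0 0 0 0"
}}

```text
time_s: 14.22
tcp_pos: [0.6546, 0.0626, 0.0385]
ee_rot: [[0.984, -0.178, 0.002], [-0.178, -0.984, 0.0], [0.002, -0.001, -1.0]]
wrist_force: [-0.7, 0.1, 0.1]
gripper_width: 0.461
gripper_force: 0.0
```

Request:
{"op": "step_arm", "data": {
  "targets": "0 0 0 0;0 0 0 0;0 0 0 0;0 0 0 0;0 0 0 0;0 0 0 0;0 0 0 0;0 0 0 0",
  "claw": 0
}}

```text
time_s: 14.88
tcp_pos: [0.6541, 0.0626, 0.0377]
ee_rot: [[0.984, -0.178, 0.0], [-0.178, -0.984, 0.0], [0.0, -0.0, -1.0]]
wrist_force: [-0.7, 0.9, 0.5]
gripper_width: 0.133
gripper_force: 30.0
```

The fin is gripped at about 11.6 mm. I'll lift gently.

Request:
{"op": "step_arm", "data": {
  "targets": "0 0 -0.2 0;0 0 -0.4 0;0 0 -0.6 0;0 0 -0.8 0;0 0 -1 0;0 0 -1 0;0 0 -1 0;0 0 -1 0;0 0 -1 0;0 0 -1 0;0 0 -1 0;0 0 -1 0"
}}

```text
time_s: 15.88
tcp_pos: [0.6538, 0.0624, 0.1387]
ee_rot: [[0.984, -0.178, 0.0], [-0.178, -0.984, 0.0], [0.0, -0.0, -1.0]]
wrist_force: [0.2, -0.4, -2.3]
gripper_width: 0.135
gripper_force: 30.0
```

Request:
{"op": "step_arm", "data": {
  "targets": "0 0 -0.8 0;0 0 -0.6 0;0 0 -0.4 0;0 0 -0.2 0;0 0 0 0;0 0 0 0;0 0 0 0"
}}

```text
time_s: 16.47
tcp_pos: [0.6535, 0.0624, 0.1569]
ee_rot: [[0.984, -0.178, -0.001], [-0.178, -0.984, -0.0], [-0.001, 0.0, -1.0]]
wrist_force: [-0.6, -0.1, -1.6]
gripper_width: 0.141
gripper_force: 30.0
```

```bash
python3 - <<'E'
from h import *
w=cap('wrist');b=cap('top');im=b['frame'];s=w['s']
H,S,V=cv2.split(cv2.cvtColor(im,cv2.COLOR_BGR2HSV))
g=cv2.medianBlur(im[195:280,360:455,1],3);cs=cv2.HoughCircles(g,cv2.HOUGH_GRADIENT,1,50,param1=60,param2=15,minRadius=20,maxRadius=32);print(cs)
for x,y,r_ in cs[0][:1]: q=hit(b,x+360,y+195,.025);e=hit(b,x+360+r_,y+195,.025);print(q,np.linalg.norm(e-q));print('move',s['ee_rot'].T@(q-s['tcp_pos'])*100)
u=b['frame'][80:300,90:470]
cv2.imwrite('pics/w7.png',np.vstack([w['frame'][:240],cv2.resize(u,(560,324))]))
E
```

```text
[[[45.5 40.5 23.8]]]
[ 0.49122946 -0.29341162  0.025     ] 0.06761597837063676
move [-9.60390512 37.9006938  13.21616498]
```

View pics/w7.png

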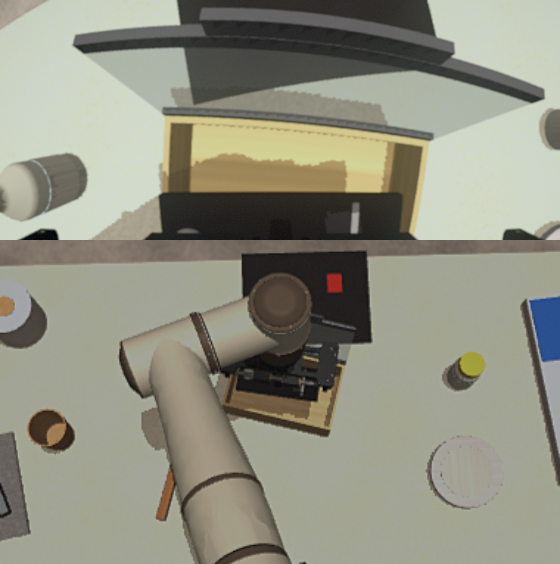

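The tray is level and clear of the rim, and the lid is well open. I'll carry it smoothly to the turntable at about (0.49, -0.295).

Request:
{"op": "step_arm", "data": {
  "targets": "-0.05 0.2 0 0;-0.1 0.4 0 0;-0.15 0.6 0 0;-0.2 0.8 0 0;-0.25 1 0 0;-0.3 1.2 0 0;-0.3 1.2 0 0;-0.3 1.2 0 0;-0.25 1 0 0;-0.2 0.8 0 0;-0.15 0.6 0 0;-0.1 0.4 0 0"
}}

```text
time_s: 17.57
tcp_pos: [0.6137, -0.0267, 0.1577]
ee_rot: [[0.984, -0.179, 0.0], [-0.179, -0.984, 0.0], [0.0, -0.0, -1.0]]
wrist_force: [0.6, 0.4, -1.5]
gripper_width: 0.138
gripper_force: 30.0
```

Request:
{"op": "step_arm", "data": {
  "targets": "-0.1 0.4 0 0;-0.15 0.6 0 0;-0.2 0.8 0 0;-0.25 1 0 0;-0.3 1.2 0 0;-0.3 1.2 0 0;-0.3 1.2 0 0;-0.3 1.2 0 0;-0.25 1 0 0;-0.2 0.8 0 0;-0.15 0.6 0 0;-0.1 0.4 0 0"
}}

```text
time_s: 18.57
tcp_pos: [0.5695, -0.1244, 0.1576]
ee_rot: [[0.984, -0.179, 0.0], [-0.179, -0.984, -0.0], [0.0, 0.0, -1.0]]
wrist_force: [-0.3, -0.5, -1.9]
gripper_width: 0.133
gripper_force: 30.0
```

Request:
{"op": "step_arm", "data": {
  "targets": "-0.1 0.4 0 0;-0.15 0.6 0 0;-0.2 0.8 0 0;-0.25 1 0 0;-0.3 1.2 0 0;-0.3 1.2 0 0;-0.3 1.2 0 0;-0.3 1.2 0 0;-0.25 1 0 0;-0.2 0.8 0 0;-0.15 0.6 0 0;-0.1 0.4 0 0"
}}

```text
time_s: 19.57
tcp_pos: [0.5254, -0.2221, 0.1576]
ee_rot: [[0.984, -0.179, 0.0], [-0.179, -0.984, -0.0], [0.0, -0.0, -1.0]]
wrist_force: [0.5, -0.2, -1.5]
gripper_width: 0.138
gripper_force: 30.0
```

```bash
python3 - <<'E'
from h import *
s=sense();print(s['tcp_pos'],s['gripper_width'],s['ee_rot'].T@(np.array([.489,-.295,.157])-s['tcp_pos'])*100)
E
```

```text
[ 0.52536406 -0.22208227  0.15757827] 0.13819095086070696 [-2.27276108  7.82483066  0.05763778]
```

Request:
{"op": "step_arm", "data": {
  "targets": "-0.1 0.4 0 0;-0.2 0.6 0 0;-0.3 0.8 0 0;-0.3 1 0 0;-0.3 1 0 0;-0.3 1 0 0;-0.3 0.9 0 0;-0.2 0.8 0 0;-0.1 0.6 0 0;-0.1 0.4 0 0;0 0.2 0 0;0 0 0 0"
}}

```text
time_s: 20.57
tcp_pos: [0.4903, -0.2935, 0.1575]
ee_rot: [[0.984, -0.179, 0.0], [-0.179, -0.984, -0.0], [0.0, 0.0, -1.0]]
wrist_force: [1.1, -1.0, -2.0]
gripper_width: 0.134
gripper_force: 30.0
```

Request:
{"op": "step_arm", "data": {
  "targets": "0 0 0 0;0 0 0 0;0 0 0 0;0 0 0 0;0 0 0 0;0 0 0 0"
}}

```text
time_s: 21.07
tcp_pos: [0.4905, -0.2929, 0.1576]
ee_rot: [[0.984, -0.178, 0.0], [-0.178, -0.984, -0.0], [0.0, 0.0, -1.0]]
wrist_force: [0.4, -0.1, -2.0]
gripper_width: 0.134
gripper_force: 30.0
```

```bash
python3 - <<'E'
from h import *
w=cap('wrist');b=cap('scene');print(w['s']['tcp_pos'],w['s']['joint_velocities'].round(2))
cv2.imwrite('pics/w8.png',np.vstack([w['frame'][:240],cv2.resize(b['frame'][100:400,50:450],(460,345))[:, :460].copy() if 0 else cv2.resize(b['frame'][100:400],(560,345))]))
E
```

```text
[ 0.49048427 -0.29291258  0.15757038] [-0.13 -0.02  0.01  0.16 -0.08  0.08]
```

View pics/w8.png

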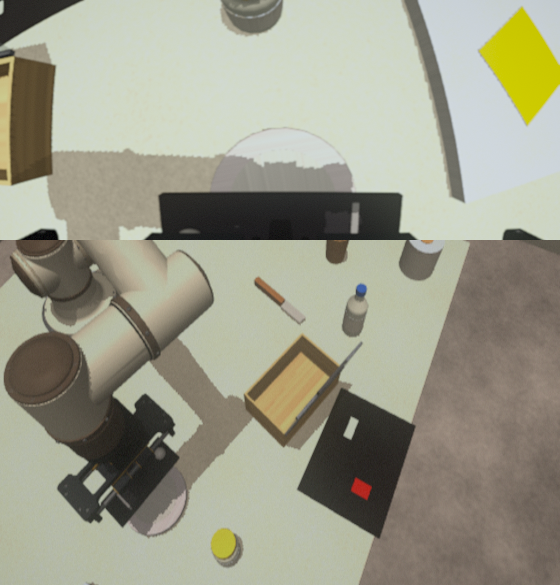

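The tray is level over the turntable with the ball in its pocket at (160,453). The lid is open, the scraper lies flat, and the bottle and jar stand undisturbed, so I'll hand the job in.

```bash
python3 -c "
from station import r
print(r.finish_job())"
```

```text
the job is handed in; nothing more can be done
None
```

I handed the job in with the tray held level and still over the turntable, its underside about 12.4 cm above the desk (10 cm above the turntable), the ball in its pocket, the lid open and the scraper flat on the desk; no verdict came back.

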